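# Clamp a band-saw guide cartridge home in its holder

### The job

Set the blue blade-guide cartridge upright into the pocket of the red holder and let go of it, then swing the holder's hinged clamp over by its black bar and press it down so that the clamp drives the cartridge down until you feel it bottom firmly on its stop. The stop's depth is not known beforehand, so go by feel and do not strain it; leave the clamp lying on the cartridge, and leave the orange and grey cartridges and the other things on the bench where they are.

Things in the scene. Friction and masses are not known exactly. Their poses are not given: they have to be found in the camera images.
- cartridge_blue: Cartridge to load: upright blue block, dark steel foot, a steel strike plate in the middle of its blue top, a steel bearing disc on each end face. Loose, 0.22 to 0.37 kg, on the bench. 50 (its x) by 36 (y) by 70 (z) mm; foot 2 mm narrower all round over the lowest 3 mm. Origin at the centre of its underside, z up. Goes into the holder either way round.
- cartridge_orange: Bystander: a cartridge of the same size, orange. Origin at the centre of its underside. Not to be moved.
- cartridge_grey: Bystander: a cartridge of the same size, grey. Origin at the centre of its underside. Not to be moved.
- cradle: Holder, fixed to the bench: dark base plate 190 x 100 x 12 mm with a red block 78 (x) by 64 (y) mm, its steel rim 72 mm above the bench, around a pocket 52 (x) by 38 (y) mm with bevelled lips. Origin on the bench under the pocket's centre, z up, x towards the clamp's hinge (two red cheeks, 130 mm high, 48 mm over both, at x = 80 mm).
- pocket (a point): Centre of the pocket's mouth, at rim height. A friction-held bed catches the cartridge 36 mm down (its top then 106 mm above the bench). About 12 N on the cartridge sinks the bed, which does not spring back; after 6 to 15 mm, unseen and different each time, a rigid stop is met: home. Home means pressed there by the clamp with 20 N or more for 0.1 s; over 60 N strains it.
- clamp (a joint): Clamp arm angle (rad): 0 = level over the pocket, pointing to the holder's -x; grows as it opens, 1.57 = upright, more leans back (limits -0.14, 2.1). Stiff hinge (0.5 N m): stays where left. The roller meets the cartridge at about 0.13; home lies between +0.06 and -0.07. At the bar, about 8 N down sinks the bed, 15 to 20 N is firmly bottomed, over about 30 N strains.
- clamp_hinge (a point): Point on the clamp's hinge axis (which runs along the holder's y), 80 mm from the pocket's centre along the holder's x and 116.5 mm above the bench.
- clamp_bar (a point): Middle of the clamp's black cross bar, 160 mm from the hinge; the bar is round, 16 mm thick, about 80 mm long between ball ends of 22 mm and parallel to the hinge axis. The steel arm between is 18 mm wide and 10 mm thick.
- clamp_pad: Yellow roller (18 mm across, 24 mm long, parallel to the hinge axis) under the clamp arm, 80 mm from the hinge, that presses on the middle of the cartridge's top. Origin at the roller's centre.
- cartridge_blue_top (a point): Centre of the blue cartridge's top face, 70 mm above its underside.
- glue: Bystander: white glue bottle, 64 mm across, 190 mm high. Origin at its underside.
- mug: Bystander: blue mug, 82 mm across, 95 mm high. Origin at its underside.
- driver: Bystander: screwdriver lying on the bench.
- spanner: Bystander: spanner lying on the bench.

How it is judged (in metres and radians):
On the way, in this order (a step that is already met when the one before it is completed fails the run):
1. the blue cartridge stands upright in the holder's pocket on the bed, not yet driven down, let go, the clamp still open (horizontal distance between cartridge_blue and cradle below 0.005 m and angle between cartridge_blue's own z axis and vertical below 0.06 rad and z of cartridge_blue in the frame of cradle between 0.032 and 0.04 m and value of joint clamp above 0.8 rad and contact force between the fingers and cartridge_blue below 0.1 N), for 0.2 s.
2. the clamp's roller comes down onto the cartridge before it has been driven down (contact force between clamp_pad and cartridge_blue above 1 N and z of cartridge_blue in the frame of cradle above 0.031 m).
3. the clamp presses the cartridge firmly on its stop (20 N or more for 0.1 s) (horizontal distance between cartridge_blue and cradle below 0.005 m and angle between cartridge_blue's own z axis and vertical below 0.06 rad and z of cartridge_blue in the frame of cradle below 0.032 m and contact force between clamp_pad and cartridge_blue above 20 N), for 0.1 s.
At the end, for the whole second after the job is handed in: Blue cartridge upright (0.06 rad) in the pocket (5 mm), 4 mm or more below where the bed caught it, after being pressed firmly on its stop by the clamp; the clamp lies on it (roller centre within 14 mm of the top's middle, 9 mm is contact); at rest (horizontal distance between cartridge_blue and cradle below 0.005 m and angle between cartridge_blue's own z axis and vertical below 0.06 rad and z of cartridge_blue in the frame of cradle below 0.032 m and distance between clamp_pad and cartridge_blue_top below 0.014 m and linear speed of cartridge_blue below 0.02 m/s); the robot touches nothing.
It fails at once if the clamp strains the cartridge (more than 60 N) (contact force between clamp_pad and cartridge_blue above 60 N).
It fails at once if the orange or the grey cartridge is moved more than 20 mm (distance of any of cartridge_orange, cartridge_grey from where it was at the start of the episode above 0.02 m).
It fails at once if another thing on the bench (bottle, mug, screwdriver, spanner) is moved more than 30 mm (distance of any of glue, mug, driver, spanner from where it was at the start of the episode above 0.03 m).
It also fails if it takes over 69 s, if anything falls off the work surface, if the arm or the gripper's body presses on something with over 40 N, if the wrist force passes 120 N, or if a joint passes its speed limit or range.

### The arm

A 6-joint arm with a two-finger parallel gripper is mounted at the origin on the work surface. World frame = base frame: x ahead of the robot, y to its left, z up, the work surface at z = 0. Lengths are in mm, angles in rad, forces in N, time in s.
With the tool pointing down it reaches from about 275 to 750 mm from the base axis. Payload 10.2 kg.
Tool frame: the origin (TCP) lies at the very end of the fingers, on their centre line; the grasp point (between the pads) lies 19 mm behind it; z points along the fingers, y is the line along which they close (so a half turn about z gives the same grasp; the last joint's range is limited). The gripper opens to 85 mm and grips with 20 to 120 N. Pads are 22 mm wide; open, the fingers measure 114 mm over their backs; the gripper's body (76 mm by 85 mm) begins 54 mm behind the grasp point. The pads swing forward as they close: fully open they stand 13 mm farther back than shut.
Start: joints at [-0.223, 0.313, 1.498, -0, 1.331, -0.223], TCP at [525.006, -0.013, 231.294] pointing down, gripper open.
Joint ranges: [-2.94, 2.94], [-0.97, 2.17], [0.19, 2.56], [-1.23, 4.37], [0.02, 3.11], [-2.88, 2.88]. Speed limits (rad/s): [2.39, 2.39, 3.01, 3.14, 3.14, 3.14].

### API

Orientations are given as a unit quaternion [w, x, y, z].
In Python, from rig import ctrl gives the robot as it stands.
- The arm moves only by the shell command python3 -m inch 'ROWS' [OPENING] [FORCE]. ROWS is text: rows parted by semicolons, each of 6 numbers parted by spaces: the shift along the tool's x, y, z in mm, then the turn, a rotation vector about the tool's x, y, z in units of 6 degrees (1.0 is 6 degrees). A call has exactly 10 rows; each row shifts and turns the commanded pose from where the row before left it, along the tool's axes as they then stand; what a row does not reach is not made up. A row lasts 1/12 s, in which the tool goes at most 41.7 mm and 7.16 degrees, less where a joint would pass 70% of its speed; a pose out of reach is approached as far as the arm can. A call with a gripper value outside its range is refused whole. OPENING is the opening, from 0 (shut) to 1 (fully open), set as the call begins (- or left out, the last holds). The fingers move at their own pace and stop on an object; FORCE is the grip in N (left out, the last holds). Time passes only in rows, so rows that do not move let the fingers close, or fill a call up. It gives the time, the measured TCP pose, the force, the opening and the grip force at its end, in the units of the state.
- ctrl.sense(): the state, without advancing time (a new reading comes with each control period).
- ctrl.capture(name): name is "scene" or "side" or "wrist"; returns a dict with "image" (400x640x3 uint8, red, green, blue), "intrinsics" (3x3 intrinsics, pixels), "D" ([k1, k2, p1, p2, k3] as OpenCV has them; the pictures are not rectified), "rvec" (rotation vector, rad) and "tvec" (3), from world to camera coordinates, as OpenCV has them. Camera axes: x right, y down, z forward; pixel columns grow to the right and rows downward; lengths in mm; the calibration is good to about 2 mm. A picture is of the moment at which its call begins. There is no depth.
- ctrl.finish_job(): hands the job in; it is judged then, once.
The state is a dict: "time_s": time; "joints": joint angles; "dq": joint speeds; "tau": joint torques, N m; "eef_pos": TCP position; "ee_rot": TCP orientation; "force": force on the tool from outside, world axes, zero at the start; "wrist_torque": the same for the moment, N m; "grip_width": opening from 0.0 (shut) to 1.0 (fully open); "grip_force": force on a finger pad.
Only numpy, scipy, OpenCV 4.12 (cv2) and the standard library are available. Lean on these libraries where they do the work, as an engineer would, in place of code of your own. Each camera call takes 0.05 s, during which the arm holds its last target. There are 200 camera calls.

## Working session

There is one attempt and no reset: what is moved stays moved. The work goes in short steps, Python scripts to look and compute and a shell command to move; the robot and the scene stay as the last step left them, time stands still between calls to the robot, and variables do not carry over. Pictures are saved under pics/ and viewed, at most 10 in all, crops included, and the job is handed in when it is done.

```bash
mkdir -p pics; ls
cat > h.py <<'E'
import numpy as np, cv2
from rig import ctrl
def save(c,n):
    cv2.imwrite(f'pics/{n}.png',cv2.cvtColor(c['image'],cv2.COLOR_RGB2BGR)); np.save(f'pics/{n}.npy',c,allow_pickle=True)
def load(n): return np.load(f'pics/{n}.npy',allow_pickle=True).item()
def ray(c,uv):
    R=cv2.Rodrigues(np.array(c['rvec'],float))[0]; t=np.array(c['tvec'],float).ravel()
    p=cv2.undistortPoints(np.array(uv,float).reshape(-1,1,2),np.array(c['intrinsics'],float),np.array(c['D'],float)).reshape(-1,2)
    d=np.c_[p,np.ones(len(p))]@R
    return -R.T@t,d
def plane(c,uv,z):
    o,d=ray(c,uv); return o+d*((z-o[2])/d[:,2])[:,None]
def proj(c,P):
    return cv2.projectPoints(np.array(P,float).reshape(-1,1,3),np.array(c['rvec'],float),np.array(c['tvec'],float),np.array(c['intrinsics'],float),np.array(c['D'],float))[0].reshape(-1,2)
E
python3 - <<'E'
from h import *
a=[ctrl.capture(n) for n in('scene','side','wrist')]
for n,c in zip(('scene0','side0','wrist0'),a): save(c,n); print(n,ray(c,[[320,200]]))
print(ctrl.sense())
E
```

```text
pics
scene0 (array([1380.29505499, -268.08803776,  928.63328267]), array([[-0.66398623,  0.24416268, -0.70680254]]))
side0 (array([ 333.32086743, -686.76638168,  673.87706328]), array([[ 0.2857915 ,  0.73352093, -0.61707662]]))
wrist0 (array([524.79326165,  77.17417668, 372.69915795]), array([[ 0.00793252, -0.29991869, -0.95396678]]))
{'time_s': 0.15, 'joints': array([-2.23387992e-01,  3.13319526e-01,  1.49820947e+00,  6.64541920e-07,
        1.33095915e+00, -2.23389288e-01]), 'dq': array([-0.00022211, -0.00274097, -0.00349013, -0.00024633,  0.00049157,
        0.00027506]), 'tau': array([ 1.79854873e-03, -4.12368500e+01, -2.59796566e+01, -1.57318855e-04,
        3.17765021e-03, -3.62555340e-05]), 'eef_pos': array([5.24835600e+02, 3.16555728e-02, 2.30887517e+02]), 'ee_rot': array([-3.79046740e-04,  7.07106308e-01,  7.07107113e-01, -2.38324232e-04]), 'force': array([ 0.98547877,  0.54373176, -0.31132814]), 'wrist_torque': array([ 0.05622286,  0.00084397, -0.01569791]), 'grip_force': 0.0, 'grip_width': 1.0003708466215069}
```

View pics/scene0.png

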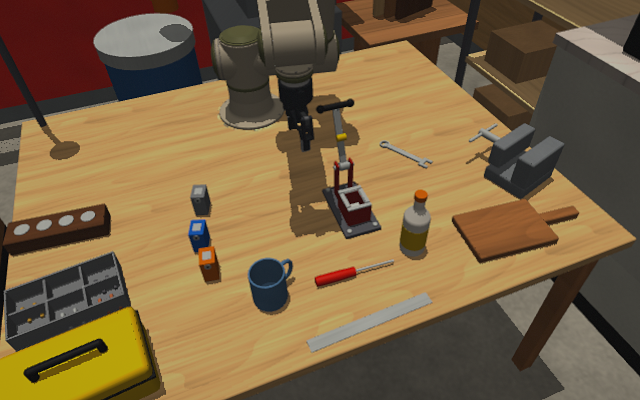

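View pics/side0.png

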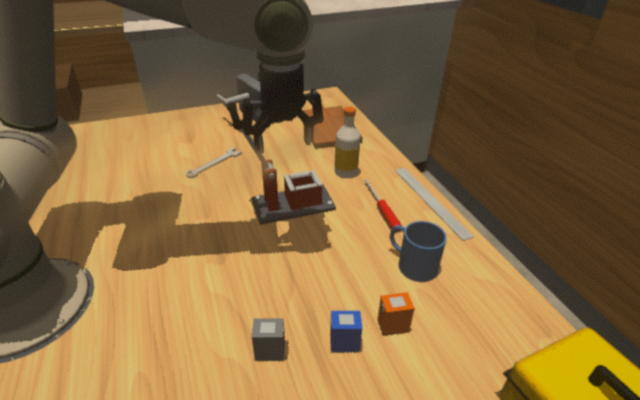

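View pics/wrist0.png

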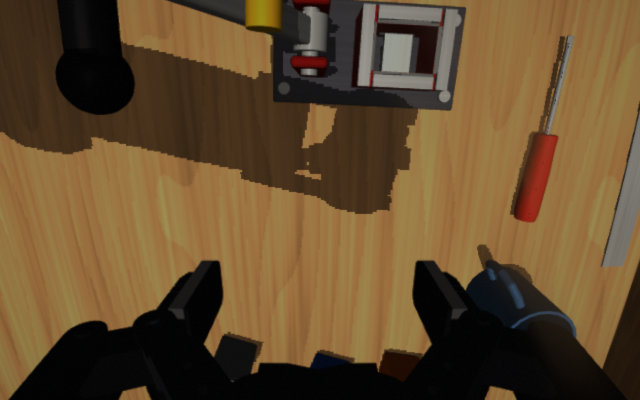

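The scene view shows grey (200,197), blue (199,235) and orange (208,262) cartridges at −y, and the holder at (352,205) with its clamp leaning back. The side view shows the same cartridges, with the blue top at (346,320). The wrist view shows the holder rim at (405,45), cut off at the top.

```bash
cat > m.py <<'E'
from h import *
def tops(n,z=70):
    c=load(n); hsv=cv2.cvtColor(c['image'],cv2.COLOR_RGB2HSV)
    return c,hsv
def blobs(c,lo,hi,z,amin=60):
    hsv=cv2.cvtColor(c['image'],cv2.COLOR_RGB2HSV)
    m=cv2.inRange(hsv,lo,hi); m=cv2.morphologyEx(m,cv2.MORPH_CLOSE,np.ones((3,3)))
    for k in cv2.findContours(m,cv2.RETR_EXTERNAL,cv2.CHAIN_APPROX_NONE)[0]:
        if cv2.contourArea(k)<amin: continue
        P=plane(c,k.reshape(-1,2),z)[:,:2]
        r=cv2.minAreaRect(P.astype(np.float32))
        print(cv2.boundingRect(k),cv2.contourArea(k),np.round(r[0],1),np.round(r[1],1),round(r[2],1))
E
python3 - <<'E'
from m import *
c=load('side0')
print('blue');blobs(c,(108,120,40),(128,255,255),70)
hsv=cv2.cvtColor(c['image'],cv2.COLOR_RGB2HSV)
for (u,v) in [(335,315),(358,315),(346,320),(346,340),(390,298),(390,320),(262,322),(262,345),(268,327)]: print(u,v,hsv[v,u])
print(plane(c,[[346,320],[397,302],[267,327],[421,235]],70))
print(plane(load('scene0'),[[199,226],[208,254],[200,188]],70))
w=load('wrist0');print('rim',plane(w,[[362,5],[455,8],[450,88],[355,85]],72));print('base',plane(w,[[274,102],[450,109],[467,10]],12))
E
```

```text
blue
(332, 312, 29, 18) 450.5 [ 539.6 -286.7] [33.6 47.4] 70.6
335 315 [110 173 171]
358 315 [111 173 170]
346 320 [ 27  28 184]
346 340 [125  68  64]
390 298 [ 13  81 195]
390 320 [ 13 190  90]
262 322 [ 21  28 157]
262 345 [19 72 57]
268 327 [ 25  30 185]
[[ 540.03264264 -286.11663721   70.        ]
 [ 638.10595974 -281.27526037   70.        ]
 [ 412.73917413 -255.359896     70.        ]
 [ 767.11096031 -146.26959073   70.        ]]
[[ 541.41326957 -280.76997208   70.        ]
 [ 637.5464806  -278.5323478    70.        ]
 [ 405.63118623 -251.34719936   70.        ]]
rim [[561.08684096 148.72282098  72.        ]
 [637.57280727 147.50470745  72.        ]
 [639.95065933  84.54094709  72.        ]
 [557.2092277   86.41593106  72.        ]]
base [[479.41244179  71.32707337  12.        ]
 [665.26539457  64.76978954  12.        ]
 [672.25759126 159.99457466  12.        ]]
```

```bash
python3 -m inch '20 20 0 0 0 0; 25 25 0 0 0 0; 25 30 0 0 0 0; 0 0 0 0 0 0; 0 0 0 0 0 0; 0 0 0 0 0 0; 0 0 0 0 0 0; 0 0 0 0 0 0; 0 0 0 0 0 0; 0 0 0 0 0 0'
python3 - <<'E'
from h import *
save(ctrl.capture('wrist'),'wrist1')
E
python3 -m inch '-20 -8 0 0 0 0; -35 -8 0 0 0 0; -38 -8 0 0 0 0; -38 -8 0 0 0 0; -38 -8 0 0 0 0; -38 -8 0 0 0 0; -38 -8 0 0 0 0; -38 -4 0 0 0 0; -38 0 0 0 0 0; -15 0 0 0 0 0'
python3 -m inch '-2 0 0 0 0 0; 0 0 0 0 0 0; 0 0 0 0 0 0; 0 0 0 0 0 0; 0 0 0 0 0 0; 0 0 0 0 0 0; 0 0 0 0 0 0; 0 0 0 0 0 0; 0 0 0 0 0 0; 0 0 0 0 0 0'
python3 - <<'E'
from m import *
save(ctrl.capture('wrist'),'wrist2')
blobs(load('wrist2'),(108,120,40),(128,255,255),70)
a=load('wrist1')['image'];b=load('wrist2')['image']
v=np.vstack([a,b]);cv2.imwrite('pics/v.png',cv2.cvtColor(cv2.resize(v,(480,600),interpolation=cv2.INTER_AREA),cv2.COLOR_RGB2BGR))
E
```

```text
time_s: 0.98
eef_pos: [599.8, 69.6, 231.7]
ee_rot: [0.0, 0.707, 0.707, 0.0]
force: [0.8, -0.5, 0.2]
grip_width: 0.998
grip_force: 0.0
time_s: 1.87
eef_pos: [538.9, -270.4, 231.2]
ee_rot: [0.0, 0.708, 0.706, -0.0]
force: [0.6, -1.3, -0.7]
grip_width: 1.001
grip_force: 0.0
time_s: 2.7
eef_pos: [540.0, -267.9, 231.3]
ee_rot: [-0.0, 0.707, 0.707, -0.0]
force: [0.8, 0.5, 0.1]
grip_width: 1.001
grip_force: 0.0
(289, 174, 59, 48) 1726.5 [ 540.6 -284.4] [35.4 49.2] 71.1
```

View pics/v.png

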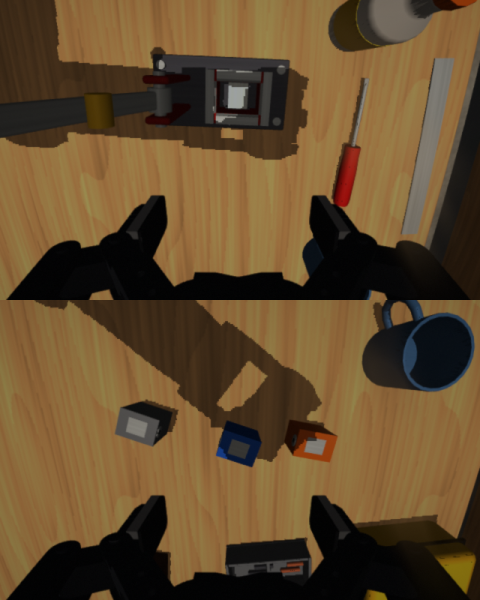

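The upper half (wrist1) shows the whole holder, rim at about (237,97) and hinge at (165,95), with the clamp leaning to −x. The lower half (wrist2) shows blue at (238,444), turned about −19°, with free space on both of its long sides.

Run:
```python
from h import *
def atY(c,uv,y):
    o,d=ray(c,uv); return np.round(o+d*((y-o[1])/d[:,1])[:,None],1)
print('wristjoint',atY(load('side0'),[[283,25],[283,55],[257,25],[255,140],[150,18]],0))
print('bar scene',atY(load('scene0'),[[336,105]],117))
w=load('wrist1'); k=640/480
cv2.imwrite('pics/crop1.png',cv2.cvtColor(cv2.resize(w['image'][60:185,180:400],None,fx=3.6,fy=3.6,interpolation=cv2.INTER_CUBIC),cv2.COLOR_RGB2BGR))
R=cv2.Rodrigues(np.array(w['rvec'],float))[0]; print(R)
```

```text
wristjoint [[531.8   0.  467.7]
 [529.9   0.  420.2]
 [489.7   0.  471.6]
 [470.5   0.  270.1]
 [335.6   0.  494.6]]
bar scene [[471.4 117.  274.6]]
[[ 9.99998435e-01 -8.72522951e-04  1.53901434e-03]
 [-1.29618220e-03 -9.53403435e-01  3.01695558e-01]
 [ 1.20406526e-03 -3.01697081e-01 -9.53403074e-01]]
```

View pics/crop1.png

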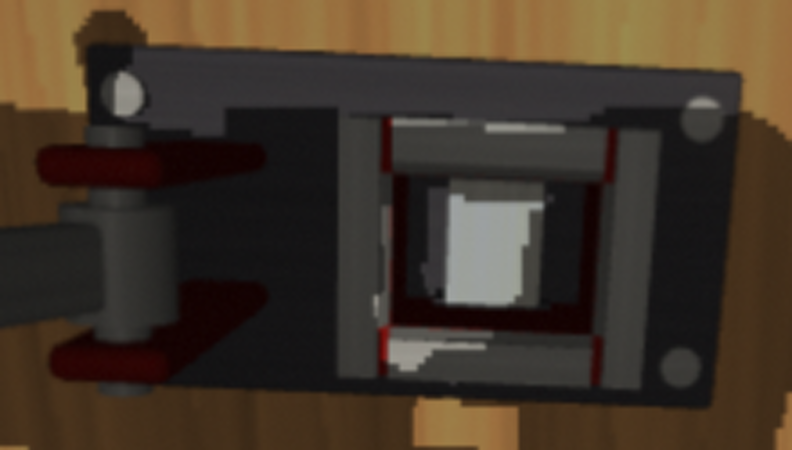

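The enlarged crop shows rim corners at about (338,115), (660,130), (640,388) and (338,377), base plate corners on the right at (740,72) and (710,407), and the hinge at (125,260).

Run:
```python
from h import *
w=load('wrist1'); f=lambda L:np.array(L,float)/3.6+[180-.36,60-.36]
P=plane(w,f([[338,115],[660,130],[640,388],[338,377]]),72); print('rim',P.round(1),P.mean(0), [np.linalg.norm(P[i]-P[i-1]).round(1) for i in range(4)])
P=plane(w,f([[90,45],[740,72],[710,407]]),12); print('base',P.round(1),(P[0]+P[2])/2)
P=plane(w,f([[125,95],[702,118],[680,368]]),14); print('bolts',P.round(1),(P[0]+P[2])/2)
P=plane(w,f([[120,133],[125,388]]),116.5); print('pin ends',P.round(1))
# independent: side view rim
c=load('side0'); print('side rim approx',plane(c,[[283,181],[312,174],[323,190],[293,199]],72).round(1))
cc=c['image'][140:230,240:350]; s=load('scene0')['image'][155:245,310:420]
cv2.imwrite('pics/crop2.png',cv2.cvtColor(np.hstack([cv2.resize(x,(396,324),interpolation=cv2.INTER_CUBIC) for x in (cc,s)]),cv2.COLOR_RGB2BGR))
```

```text
rim [[562.1 150.5  72. ]
 [639.9 147.   72. ]
 [637.1  83.4  72. ]
 [559.6  86.3  72. ]] [599.67870282 116.80030446  72.        ] [np.float64(64.2), np.float64(77.8), np.float64(63.6), np.float64(77.6)]
base [[484.3 171.   12. ]
 [670.3 163.1  12. ]
 [666.5  64.8  12. ]] [575.41297446 117.88544287  12.        ]
bolts [[493.8 157.2  14. ]
 [659.6 150.4  14. ]
 [656.4  77.4  14. ]] [575.07992851 117.28818781  14.        ]
pin ends [[522.3 146.7 116.5]
 [518.5  93.  116.5]]
side rim approx [[554.6 126.9  72. ]
 [629.8 131.5  72. ]
 [631.9  61.6  72. ]
 [555.8  52.4  72. ]]
```

View pics/crop2.png

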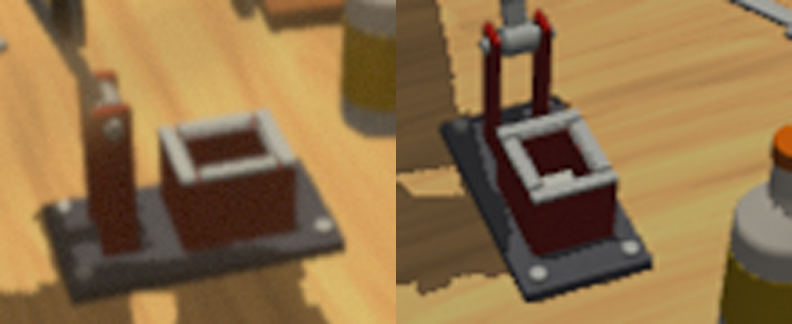

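```bash
python3 -m inch '-10 0 15 0 0 -1; -6 0 15 0 0 -1; 0 0 15 0 0 -1; 0 0 15 0 0 -1; 0 0 15 0 0 -1; 0 0 5 0 0 -1; 0 0 0 0 0 -1; 0 0 0 0 0 -1; 0 0 0 0 0 -1; 0 0 0 0 0 -1'
python3 -m inch '0 0 0 0 0 -1; 0 0 0 0 0 -0.85; 0 0 0 0 0 0; 0 0 0 0 0 0; 0 0 0 0 0 0; 0 0 0 0 0 0; 0 0 0 0 0 0; 0 0 0 0 0 0; 0 0 0 0 0 0; 0 0 0 0 0 0'
python3 - <<'E'
from m import *
s=ctrl.sense();print(s['joints'],s['eef_pos'],s['ee_rot'])
save(ctrl.capture('wrist'),'wrist3');blobs(load('wrist3'),(108,120,40),(128,255,255),70)
E
```

```text
time_s: 3.58
eef_pos: [540.6, -284.0, 151.2]
ee_rot: [-0.0, 0.256, 0.967, 0.0]
force: [0.2, 0.5, 0.3]
grip_width: 0.999
grip_force: 0.0
time_s: 4.42
eef_pos: [540.6, -283.9, 151.3]
ee_rot: [0.0, 0.164, 0.986, 0.0]
force: [0.2, -0.5, -1.1]
grip_width: 1.001
grip_force: 0.0
[-6.75231678e-01  5.66992489e-01  1.33167142e+00  2.73865332e-05
  1.24293282e+00 -1.91588396e+00] [ 540.64599711 -283.94842219  151.29355038] [4.55443677e-06 1.64327722e-01 9.86405799e-01 1.23069281e-05]
(291, 174, 52, 67) 3189.5 [ 539.6 -284.4] [35.6 49.6] 71.1
```

```bash
python3 -m inch '0 -1 15 0 0 0; 0 0 20 0 0 0; 0 0 20 0 0 0; 0 0 20 0 0 0; 0 0 15 0 0 0; 0 0 12 0 0 0; 0 0 8 0 0 0; 0 0 0 0 0 0; 0 0 0 0 0 0; 0 0 0 0 0 0'
python3 -m inch '0 0 0 0 0 0; 0 0 0 0 0 0; 0 0 0 0 0 0; 0 0 0 0 0 0; 0 0 0 0 0 0; 0 0 0 0 0 0; 0 0 0 0 0 0; 0 0 0 0 0 0; 0 0 0 0 0 0; 0 0 0 0 0 0' 0.1 40
python3 -m inch '0 0 -5 0 0 0; 0 0 -10 0 0 0; 0 0 -20 0 0 0; 0 0 -25 0 0 0; 0 0 -25 0 0 0; 0 0 -25 0 0 0; 0 0 -15 0 0 0; 0 0 0 0 0 0; 0 0 0 0 0 0; 0 0 0 0 0 0'
python3 - <<'E'
from m import *
for n in('wrist','side','scene'): save(ctrl.capture(n),n+'4')
a=load('wrist4')['image'];b=load('side4')['image']
v=np.vstack([a,b]);cv2.imwrite('pics/v4.png',cv2.cvtColor(cv2.resize(v,(480,600),interpolation=cv2.INTER_AREA),cv2.COLOR_RGB2BGR))
E
```

```text
time_s: 5.3
eef_pos: [540.8, -285.3, 42.3]
ee_rot: [0.001, 0.164, 0.986, -0.0]
force: [-0.4, -0.3, -0.1]
grip_width: 0.995
grip_force: 0.0
time_s: 6.13
eef_pos: [540.5, -285.0, 41.7]
ee_rot: [0.0, 0.164, 0.986, -0.0]
force: [0.3, 1.6, 5.0]
grip_width: 0.417
grip_force: 41.4
time_s: 6.97
eef_pos: [539.7, -284.5, 164.7]
ee_rot: [-0.001, 0.164, 0.986, 0.001]
force: [-0.9, -0.2, -3.7]
grip_width: 0.414
grip_force: 40.7
```

View pics/v4.png

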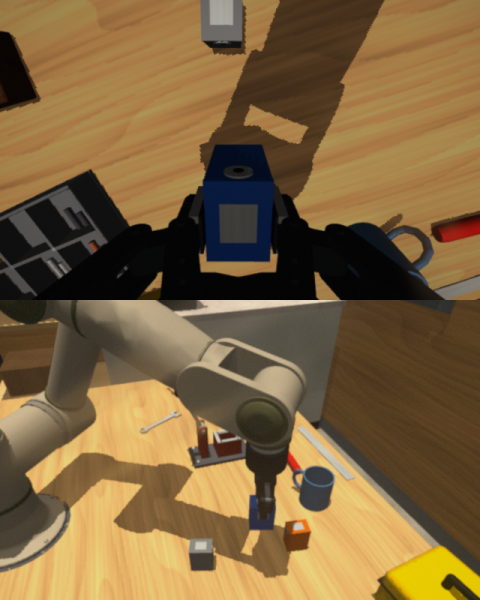

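Blue is gripped by its 36 mm width and hangs level. The holder and bystanders have not moved.

```bash
python3 -m inch '0 0 -5 0 0 1.15; 0 0 -5 0 0 1.15; 0 0 -5 0 0 1.15; 0 0 -5 0 0 1.15; 0 0 -5 0 0 1.15; 0 0 0 0 0 1.15; 0 0 0 0 0 1.15; 0 0 0 0 0 1.15; 0 0 0 0 0 1.15; 0 0 0 0 0 1.15'
python3 -m inch '0 0 0 0 0 1.15; 0 0 0 0 0 1.15; 0 0 0 0 0 1.15; 0 0 0 0 0 1.15; 0 0 0 0 0 1.15; 0 0 0 0 0 1.15; 0 0 0 0 0 1.15; 0 0 0 0 0 1.15; 0 0 0 0 0 1.15; 0 0 0 0 0 1.15'
python3 -m inch '0 0 0 0 0 1.15; 0 0 0 0 0 1.15; 0 0 0 0 0 1.15; 0 0 0 0 0 0.8; 0 0 0 0 0 0; 0 0 0 0 0 0; 4 -30 0 0 0 0; 4 -35 0 0 0 0; 4 -35 0 0 0 0; 4 -35 0 0 0 0'
python3 -m inch '4 -35 0 0 0 0; 4 -35 0 0 0 0; 4 -35 0 0 0 0; 4 -35 0 0 0 0; 4 -35 0 0 0 0; 4 -35 0 0 0 0; 2 -30 0 0 0 0; 0 -18 0 0 0 0; 0 0 0 0 0 0; 0 0 0 0 0 0'
python3 -m inch '0 0 0 0 0 0; 0 0 0 0 0 0; 0 0 0 0 0 0; 0 0 0 0 0 0; 0 0 0 0 0 0; 0 0 0 0 0 0; 0 0 0 0 0 0; 0 0 0 0 0 0; 0 0 0 0 0 0; 0 0 0 0 0 0'
python3 - <<'E'
from m import *
for n in('wrist','side','scene'): save(ctrl.capture(n),n+'5')
s=ctrl.sense();print(s['joints'],s['eef_pos'],s['ee_rot'],s['force'],s['wrist_torque'])
a=load('wrist5')['image'];b=load('side5')['image']
v=np.vstack([a,b]);cv2.imwrite('pics/v5.png',cv2.cvtColor(cv2.resize(v,(480,600),interpolation=cv2.INTER_AREA),cv2.COLOR_RGB2BGR))
E
```

```text
time_s: 7.95
eef_pos: [540.1, -284.8, 190.4]
ee_rot: [-0.001, 0.696, 0.718, -0.0]
force: [-0.6, 0.3, -4.2]
grip_width: 0.414
grip_force: 40.6
time_s: 8.78
eef_pos: [540.1, -284.8, 190.4]
ee_rot: [-0.001, 0.98, 0.197, -0.0]
force: [-0.2, 0.0, -3.6]
grip_width: 0.412
grip_force: 40.6
time_s: 9.62
eef_pos: [561.8, -149.3, 191.0]
ee_rot: [-0.0, 1.0, -0.02, -0.0]
force: [-0.1, -0.8, -3.4]
grip_width: 0.417
grip_force: 41.1
time_s: 10.45
eef_pos: [598.6, 106.6, 190.9]
ee_rot: [0.0, 1.0, -0.019, -0.0]
force: [0.1, -0.7, -4.1]
grip_width: 0.415
grip_force: 41.4
time_s: 11.28
eef_pos: [598.7, 106.0, 191.3]
ee_rot: [-0.0, 1.0, -0.021, 0.0]
force: [0.1, 0.5, -2.9]
grip_width: 0.413
grip_force: 41.4
[-1.72352597e-02  5.26649168e-01  1.28884556e+00  4.72064348e-06
  1.32611049e+00  1.59538385e+00] [598.73132346 105.99813352 191.2893375 ] [-2.26690834e-06  9.99781353e-01 -2.09104398e-02 -6.28905502e-06] [-0.59664527 -0.03906371 -3.05017898] [-0.00082387  0.03538043  0.02936711]
```

View pics/v5.png

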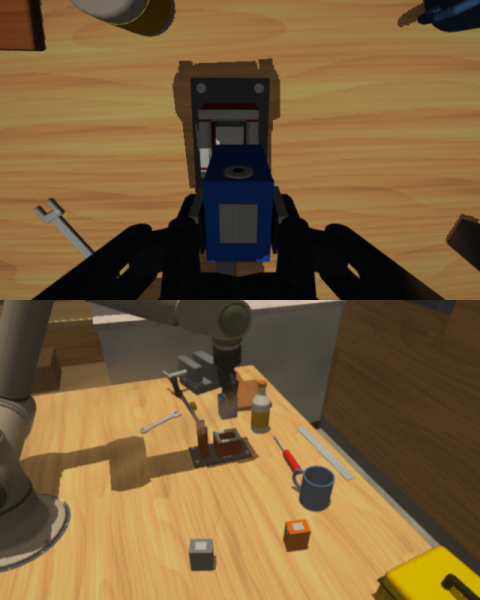

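The wrist view shows the cartridge held in front of the holder, with two plate bolts at about (201,88) and (258,88) and the rim partly hidden behind it. The side view shows the clamp still leaning back, well clear of the gripper.

Run:
```python
from m import *
def bolts(n,pts,r=9,z=12):
    c=load(n); g=cv2.cvtColor(c['image'],cv2.COLOR_RGB2GRAY); out=[]
    for u,v in pts:
        w=g[v-r:v+r+1,u-r:u+r+1]; b=(w>np.median(w)+14).astype(np.uint8)
        _,l,st,ce=cv2.connectedComponentsWithStats(b); i=l[r,r] or 1+np.argmax(st[1:,4])
        out.append(ce[i]+[u-r,v-r]); print(n,st[i],out[-1].round(1))
    return plane(c,out,z)
a=bolts('wrist1',[(375,92),(369,162)]); b=bolts('wrist5',[(268,117),(344,117)])
print(a,b,sep='\n'); print('mid',a.mean(0),b.mean(0))
c=load('wrist5')
hsv=cv2.cvtColor(c['image'],cv2.COLOR_RGB2HSV)
# cartridge top plate corners (steel strike plate + blue) at top height
blobs(c,(108,120,20),(128,255,255),219,300)
im=c['image'][80:300,230:400]; cv2.imwrite('pics/c5.png',cv2.cvtColor(cv2.resize(im,None,fx=2.7,fy=2.7,interpolation=cv2.INTER_CUBIC),cv2.COLOR_RGB2BGR))
```

```text
wrist1 [ 5  3  9  5 34] [375.   88.4]
wrist1 [  3   4  12  11 100] [368.6 161.8]
wrist5 [  2   3  14  13 137] [267.5 117.1]
wrist5 [  4   3  13  13 140] [344.9 117.1]
[[660.07359394 154.45092296  12.        ]
 [656.71645219  77.07820539  12.        ]]
[[658.99616863 150.5578797   12.        ]
 [655.83346379  77.62749739  12.        ]]
mid [658.39502306 115.76456418  12.        ] [657.41481621 114.09268855  12.        ]
(270, 193, 96, 156) 13132.5 [608.4 105.5] [36.1 68.5] 87.6
```

View pics/c5.png

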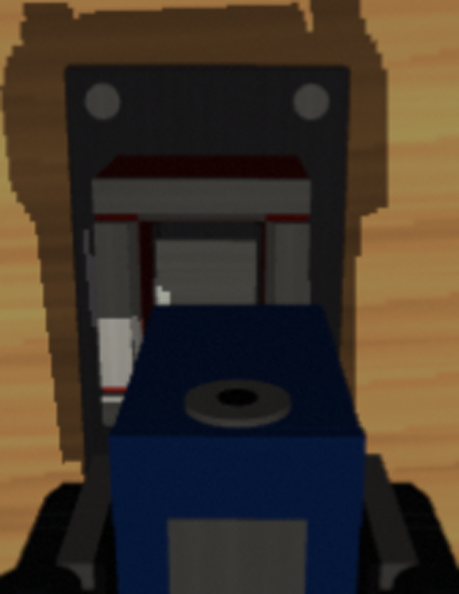

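The crop shows the rim's far edge from (93,178) to (310,178), and the cartridge's upper edge on the camera side from (113,435) to (363,435).

Run:
```python
from m import *
c=load('wrist5'); f=lambda L:np.array(L,float)/2.7+[230-.3,80-.3]
P=plane(c,f([[93,178],[310,178]]),72);print('rim far',P,P.mean(0)); m=P.mean(0)[:2]
th=np.radians(-2.4); print('pocket',m-39*np.array([np.cos(th),np.sin(th)]))
P=plane(c,f([[140,222],[265,222]]),70);print('inner',P.mean(0),np.linalg.norm(P[0]-P[1]))
P=plane(c,f([[113,435],[363,435]]),219);print('cart end',P,P.mean(0),P.mean(0)[:2]-25*np.array([np.cos(th),np.sin(th)]))
print(ctrl.sense()['eef_pos'])
```

```text
rim far [[640.40249609 146.1250221   72.        ]
 [637.71567444  83.00251878  72.        ]] [639.05908527 114.56377044  72.        ]
pocket [600.09329489 116.19692094]
inner [625.69612894 115.04197269  70.        ] 37.1845734983622
cart end [[624.62891185 122.09184295 219.        ]
 [623.17203455  87.32155563 219.        ]] [623.9004732  104.70669929 219.        ] [598.92240245 105.75359063]
[598.73132346 105.99813352 191.2893375 ]
```

```bash
python3 -m inch '0.2 -5 10 0 0 0; 0 -5.6 15 0 0 0; 0 0 20 0 0 0; 0 0 15 0 0 0; 0 0 8 0 0 0; 0 0 2 0 0 0; 0 0 2 0 0 0; 0 0 2 0 0 0; 0 0 0 0 0 0; 0 0 0 0 0 0' - 40
python3 -c "
from rig import ctrl
s=ctrl.sense();print(s['eef_pos'],s['force'],s['wrist_torque'])"
python3 -m inch '0 0 1.5 0 0 0; 0 0 1.5 0 0 0; 0 0 1.5 0 0 0; 0 0 1.5 0 0 0; 0 0 1 0 0 0; 0 0 0 0 0 0; 0 0 0 0 0 0; 0 0 0 0 0 0; 0 0 0 0 0 0; 0 0 0 0 0 0'
python3 -c "
from rig import ctrl
s=ctrl.sense();print(s['eef_pos'],s['force'],s['wrist_torque'])"
```

```text
time_s: 12.27
eef_pos: [599.6, 116.5, 117.9]
ee_rot: [-0.0, 1.0, -0.021, 0.001]
force: [-0.2, -0.1, -3.9]
grip_width: 0.414
grip_force: 41.3
[599.63819428 116.54212042 117.92272636] [-0.19814322 -0.14544612 -3.8800123 ] [-0.01135898  0.00797858  0.00591433]
time_s: 13.1
eef_pos: [599.4, 116.6, 110.4]
ee_rot: [0.0, 1.0, -0.021, 0.0]
force: [0.2, 0.1, -3.9]
grip_width: 0.415
grip_force: 41.3
[599.40787358 116.55188588 110.35265692] [ 0.21228802  0.05512645 -3.85884272] [-0.0171108   0.04212864  0.03742714]
```

```bash
python3 -m inch '0 0 1.5 0 0 0; 0 0 1.5 0 0 0; 0 0 1.5 0 0 0; 0 0 1.5 0 0 0; 0 0 1.5 0 0 0; 0 0 1.5 0 0 0; 0 0 0 0 0 0; 0 0 0 0 0 0; 0 0 0 0 0 0; 0 0 0 0 0 0'
python3 -c "
from rig import ctrl
s=ctrl.sense();print(s['eef_pos'],s['force'],s['wrist_torque'])"
```

```text
time_s: 13.93
eef_pos: [599.4, 116.6, 101.4]
ee_rot: [0.0, 1.0, -0.021, 0.0]
force: [-0.0, -0.5, -3.4]
grip_width: 0.419
grip_force: 41.3
[599.40994483 116.57491329 101.39113958] [-0.00775241 -0.47587829 -3.40201335] [-0.03086423  0.00428431  0.0489657 ]
```

```bash
python3 -m inch '0 0 2 0 0 0; 0 0 2.5 0 0 0; 0 0 2.5 0 0 0; 0 0 2.5 0 0 0; 0 0 2.5 0 0 0; 0 0 2.5 0 0 0; 0 0 2.5 0 0 0; 0 0 2 0 0 0; 0 0 0 0 0 0; 0 0 0 0 0 0'
python3 -m inch '0 0 1 0 0 0; 0 0 1 0 0 0; 0 0 0.5 0 0 0; 0 0 0 0 0 0; 0 0 0 0 0 0; 0 0 0 0 0 0; 0 0 0 0 0 0; 0 0 0 0 0 0; 0 0 0 0 0 0; 0 0 0 0 0 0'
python3 -c "
from rig import ctrl
s=ctrl.sense();print(s['eef_pos'],s['force'],s['wrist_torque'])"
```

```text
time_s: 14.77
eef_pos: [599.3, 116.5, 82.2]
ee_rot: [0.0, 1.0, -0.021, -0.0]
force: [0.8, 0.4, -3.7]
grip_width: 0.411
grip_force: 41.3
time_s: 15.6
eef_pos: [599.4, 116.6, 79.8]
ee_rot: [0.0, 1.0, -0.021, -0.0]
force: [-0.3, 0.2, -3.5]
grip_width: 0.417
grip_force: 41.3
[599.358973   116.5536998   79.80171856] [-0.28131106  0.19426674 -3.51221003] [-0.01348512 -0.04346202  0.00974539]
```

```bash
python3 -m inch '0 0 0.5 0 0 0; 0 0 0.5 0 0 0; 0 0 0.3 0 0 0; 0 0 0 0 0 0; 0 0 0 0 0 0; 0 0 0 0 0 0; 0 0 0 0 0 0; 0 0 0 0 0 0; 0 0 0 0 0 0; 0 0 0 0 0 0'
python3 -m inch '0 0 0 0 0 0; 0 0 0 0 0 0; 0 0 0 0 0 0; 0 0 0 0 0 0; 0 0 0 0 0 0; 0 0 0 0 0 0; 0 0 0 0 0 0; 0 0 0 0 0 0; 0 0 0 0 0 0; 0 0 0 0 0 0' 0.75
python3 -m inch '0 0 -5 0 0 0; 0 0 -15 0 0 0; 0 0 -20 0 0 0; 0 0 -25 0 0 0; 0 0 -25 0 0 0; 0 0 -25 0 0 0; 0 0 -10 0 0 0; 20 0 0 0 0 0; 20 0 0 0 0 0; 0 0 0 0 0 0'
python3 - <<'E'
from m import *
for n in('wrist','side','scene'): save(ctrl.capture(n),n+'6')
s=ctrl.sense();print(s['eef_pos'],s['force'])
blobs(load('wrist6'),(108,120,20),(128,255,255),106,300)
blobs(load('side6'),(108,120,40),(128,255,255),106)
c=load('scene6'); o,d=ray(c,[[336,105]])
a=load('wrist6')['image'];b=load('scene6')['image'][60:260,180:500]
v=np.vstack([a,cv2.resize(b,(640,400),interpolation=cv2.INTER_CUBIC)]);cv2.imwrite('pics/v6.png',cv2.cvtColor(cv2.resize(v,(480,600),interpolation=cv2.INTER_AREA),cv2.COLOR_RGB2BGR))
E
```

```text
time_s: 16.43
eef_pos: [599.4, 116.6, 78.5]
ee_rot: [0.0, 1.0, -0.021, -0.0]
force: [0.2, -0.0, -3.3]
grip_width: 0.416
grip_force: 41.3
time_s: 17.27
eef_pos: [599.4, 116.6, 78.5]
ee_rot: [-0.0, 1.0, -0.021, 0.0]
force: [1.1, -0.1, 0.2]
grip_width: 0.748
grip_force: 0.0
time_s: 18.1
eef_pos: [641.1, 114.3, 202.5]
ee_rot: [0.0, 1.0, -0.021, 0.0]
force: [0.2, -0.6, -0.0]
grip_width: 0.751
grip_force: 0.0
[638.75651787 114.93731582 202.75465741] [0.25033818 0.1670562  0.57347202]
(294, 207, 47, 74) 3199.0 [606.4 116.1] [36.3 63. ] 87.6
```

View pics/v6.png

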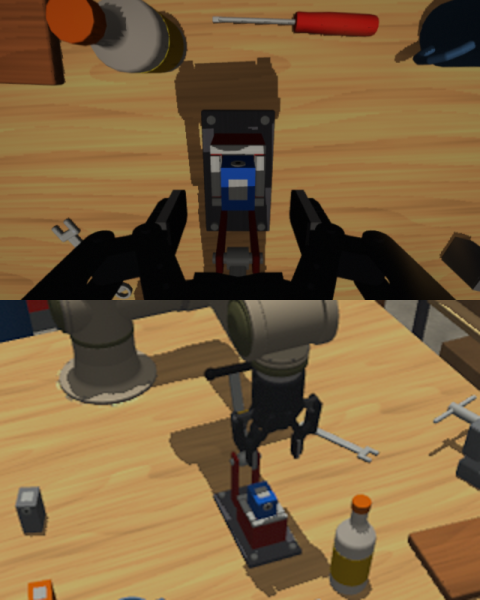

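Blue sits upright in the pocket, centred in the rim. The clamp still leans back with its bar at about x = 472, z = 270. Next I go over and behind the bar and push it forward with two fingertips, one on each side of the arm.

```bash
python3 -m inch '0 0 -10 0 0 0; 0 0 -20 0 0 0; 0 0 -25 0 0 0; 0 0 -25 0 0 0; 0 0 -25 0 0 0; 0 0 -10 0 0 0; 0 0 0 0 0 0; -15 0 0 0 0 0; -25 0 0 0 0 0; -25 0 0 0 0 0' 0.38
python3 -m inch '-25 0 0 0 0 0; -25 0 0 0 0 0; -25 0 0 0 0 0; -25 0 0 0 0 0; -20 0 0 0 0 0; -10 0 0 0 0 0; 0 0 0 0 0 0; 0 0 0 0 0 0; 0 0 0 0 0 0; 0 0 0 0 0 0'
python3 - <<'E'
from m import *
s=ctrl.sense();print(s['joints'],s['eef_pos'],s['force'])
c=ctrl.capture('side');save(c,'side7')
hx,hy=519.5,119.9
for n in('side7','scene6'):
    c=load(n); g=cv2.cvtColor(c['image'],cv2.COLOR_RGB2GRAY)
    for ph in(1.7,1.8,1.9,2.0):
        P=[[hx+160*np.cos(ph)+e*.042,hy-160*np.cos(ph)*.042+e,116.5+160*np.sin(ph)] for e in(-30,30)]
        p=proj(c,P).round().astype(int)
        print(n,ph,p.tolist(),[g[v-1:v+2,u-1:u+2].mean().round() for u,v in p])
E
```

```text
time_s: 19.08
eef_pos: [572.9, 117.6, 317.1]
ee_rot: [0.0, 1.0, -0.021, -0.001]
force: [0.6, -0.4, 1.4]
grip_width: 0.378
grip_force: 0.0
time_s: 19.92
eef_pos: [445.0, 122.9, 318.0]
ee_rot: [0.0, 1.0, -0.021, -0.0]
force: [0.3, 0.6, -0.7]
grip_width: 0.375
grip_force: 0.0
[ 1.48954657e-02  1.20272626e-01  1.51292655e+00 -3.63072704e-06
  1.50917317e+00  1.62779882e+00] [444.97376407 122.94055963 318.01632167] [ 0.25841711  0.58945413 -0.70166014]
side7 1.7 [[257, 114], [251, 101]] [np.float64(58.0), np.float64(46.0)]
side7 1.8 [[249, 116], [244, 103]] [np.float64(63.0), np.float64(61.0)]
side7 1.9 [[242, 119], [237, 106]] [np.float64(120.0), np.float64(125.0)]
side7 2.0 [[235, 123], [230, 110]] [np.float64(29.0), np.float64(43.0)]
scene6 1.7 [[330, 113], [353, 108]] [np.float64(86.0), np.float64(47.0)]
scene6 1.8 [[328, 110], [351, 105]] [np.float64(41.0), np.float64(32.0)]
scene6 1.9 [[326, 109], [348, 104]] [np.float64(14.0), np.float64(23.0)]
scene6 2.0 [[324, 107], [346, 103]] [np.float64(17.0), np.float64(18.0)]
```

Run:
```python
from m import *
hx,hy=519.5,119.9
for n in('side5','side6','scene5','scene6'):
    c=load(n); g=cv2.cvtColor(c['image'],cv2.COLOR_RGB2GRAY); r=[]
    for ph in np.arange(1.5,2.12,.03):
        P=[[hx+160*np.cos(ph)+e*.042,hy-160*np.cos(ph)*.042+e,116.5+160*np.sin(ph)] for e in np.r_[-34:-14:5,15:35:5]]
        p=proj(c,P).round().astype(int)
        r.append((round(ph,2),int(np.median([g[v,u] for u,v in p])),int(max(g[v,u] for u,v in p))))
    print(n,r)
```

```text
side5 [(np.float64(1.5), 65, 106), (np.float64(1.53), 51, 81), (np.float64(1.56), 47, 60), (np.float64(1.59), 49, 58), (np.float64(1.62), 48, 57), (np.float64(1.65), 52, 61), (np.float64(1.68), 52, 64), (np.float64(1.71), 52, 63), (np.float64(1.74), 53, 61), (np.float64(1.77), 53, 69), (np.float64(1.8), 59, 72), (np.float64(1.83), 80, 140), (np.float64(1.86), 80, 160), (np.float64(1.89), 142, 165), (np.float64(1.92), 87, 156), (np.float64(1.95), 31, 36), (np.float64(1.98), 31, 35), (np.float64(2.01), 41, 54), (np.float64(2.04), 118, 153), (np.float64(2.07), 156, 163), (np.float64(2.1), 161, 168)]
side6 [(np.float64(1.5), 64, 105), (np.float64(1.53), 52, 82), (np.float64(1.56), 50, 59), (np.float64(1.59), 50, 58), (np.float64(1.62), 48, 58), (np.float64(1.65), 49, 61), (np.float64(1.68), 53, 65), (np.float64(1.71), 55, 62), (np.float64(1.74), 52, 60), (np.float64(1.77), 51, 70), (np.float64(1.8), 59, 70), (np.float64(1.83), 79, 142), (np.float64(1.86), 79, 159), (np.float64(1.89), 139, 164), (np.float64(1.92), 91, 158), (np.float64(1.95), 33, 35), (np.float64(1.98), 31, 37), (np.float
[... 597 characters left out ...]
at64(2.01), 25, 56), (np.float64(2.04), 25, 53), (np.float64(2.07), 24, 45), (np.float64(2.1), 24, 45)]
scene6 [(np.float64(1.5), 49, 70), (np.float64(1.53), 55, 68), (np.float64(1.56), 62, 82), (np.float64(1.59), 61, 83), (np.float64(1.62), 63, 81), (np.float64(1.65), 61, 80), (np.float64(1.68), 56, 87), (np.float64(1.71), 71, 133), (np.float64(1.74), 70, 134), (np.float64(1.77), 68, 151), (np.float64(1.8), 49, 148), (np.float64(1.83), 21, 53), (np.float64(1.86), 14, 28), (np.float64(1.89), 14, 28), (np.float64(1.92), 15, 28), (np.float64(1.95), 17, 22), (np.float64(1.98), 17, 22), (np.float64(2.01), 18, 19), (np.float64(2.04), 17, 20), (np.float64(2.07), 17, 20), (np.float64(2.1), 16, 19)]
```

```bash
python3 -m inch '-8 0 0 0 0 0; -7 0 5 0 0 0; 0 0 15 0 0 0; 0 0 20 0 0 0; 0 0 20 0 0 0; 0 0 12 0 0 0; 0 0 3 0 0 0; 0 0 0 0 0 0; 0 0 0 0 0 0; 0 0 0 0 0 0'
python3 -m inch '4 0 0 0 0 0; 4 0 -1 0 0 0; 4 0 -2 0 0 0; 4 0 -2 0 0 0; 5 0 -2 0 0 0; 6 0 -2 0 0 0; 6 0 -2 0 0 0; 0 0 0 0 0 0; 0 0 0 0 0 0; 0 0 0 0 0 0'
python3 - <<'E'
from m import *
s=ctrl.sense();print(s['joints'],s['eef_pos'],s['force'])
E
```

```text
time_s: 20.8
eef_pos: [429.9, 123.7, 244.4]
ee_rot: [-0.0, 1.0, -0.021, 0.001]
force: [-0.9, 1.3, 0.2]
grip_width: 0.377
grip_force: 0.0
time_s: 21.63
eef_pos: [462.8, 122.2, 254.5]
ee_rot: [0.0, 1.0, -0.021, 0.0]
force: [0.1, 0.1, 0.6]
grip_width: 0.376
grip_force: 0.0
[ 1.28487664e-02  1.92397686e-01  1.59189284e+00 -4.99585592e-05
  1.35638583e+00  1.62557544e+00] [462.83703703 122.24434953 254.46648513] [0.05528891 0.11395501 0.61250358]
```

```bash
cat > phi.py <<'E'
from m import *
import sys
hx,hy=519.5,119.9
def roller(n):
    # yellow roller centre, at 80 mm along arm and 14.. below; report best angle from yellow blob
    c=ctrl.capture(n[:-1] if n[-1].isdigit() else n); hsv=cv2.cvtColor(c['image'],cv2.COLOR_RGB2HSV)
    m=cv2.inRange(hsv,(20,150,50),(32,255,255))
    _,l,st,ce=cv2.connectedComponentsWithStats(m)
    for i in range(1,len(st)):
        if 8<st[i,4]<600:
            o,d=ray(c,[ce[i]]); P=o+d*((hy-3-o[1])/d[:,1])[:,None]; P=P[0]
            r=np.hypot(P[0]-hx,P[2]-116.5)
            if 50<r<120: print(n,ce[i].round(),st[i,4],P.round(1),'r',r.round(1),'ang',np.arctan2(P[2]-116.5,P[0]-hx).round(3))
for n in('side','scene'): roller(n)
s=ctrl.sense(); print(s['time_s'],s['eef_pos'].round(1),s['force'].round(1),s['wrist_torque'].round(2))
E
python3 phi.py
```

```text
side [264. 139.] 61 [512.7 116.9 200.3] r 84.1 ang 1.652
scene [343. 140.] 68 [515.1 116.9 198.3] r 81.9 ang 1.624
21.7333 [462.6 122.3 254.5] [ 0.7  0.4 -0.1] [ 0.01 -0.   -0.04]
```

```bash
python3 -m inch '6 0 -1 0 0 0; 8 0 -1 0 0 0; 8 0 -1 0 0 0; 8 0 0 0 0 0; 8 0 0 0 0 0; 8 0 0 0 0 0; 8 0 0 0 0 0; 0 0 0 0 0 0; 0 0 0 0 0 0; 0 0 0 0 0 0'; python3 phi.py
```

```text
time_s: 22.57
eef_pos: [516.5, 120.1, 257.3]
ee_rot: [-0.0, 1.0, -0.021, 0.0]
force: [-0.4, 0.4, -0.5]
grip_width: 0.383
grip_force: 0.0
side [277. 138.] 53 [541.7 116.9 197.5] r 84.0 ang 1.303
scene [347. 147.] 71 [540.8 116.9 194.4] r 80.8 ang 1.304
22.6667 [516.4 120.1 257.5] [ 0.7  1.1 -0. ] [-0.03 -0.01 -0.03]
```

The roller tracks the bar as predicted (clamp at about 1.48), so I keep following the arc.

```bash
python3 -m inch '8 0 1 0 0 0; 10 0 2 0 0 0; 10 0 3 0 0 0; 10 0 4 0 0 0; 10 0 5 0 0 0; 10 0 6 0 0 0; 10 0 6 0 0 0; 8 0 6 0 0 0; 8 0 6 0 0 0; 6 0 5 0 0 0'
python3 -m inch '4 0 3 0 0 0; 4 0 3 0 0 0; 3 0 2 0 0 0; 0 0 0 0 0 0; 0 0 0 0 0 0; -5 0 0 0 0 0; -5 0 -15 0 0 0; 0 0 -20 0 0 0; 0 0 -20 0 0 0; 0 0 -10 0 0 0'; python3 phi.py
```

```text
time_s: 23.5
eef_pos: [607.1, 116.2, 212.5]
ee_rot: [0.0, 1.0, -0.021, -0.0]
force: [-0.8, -0.5, 1.0]
grip_width: 0.38
grip_force: 0.7
time_s: 24.33
eef_pos: [608.0, 116.3, 274.2]
ee_rot: [-0.0, 1.0, -0.021, 0.003]
force: [0.5, 0.6, -0.1]
grip_width: 0.382
grip_force: 0.0
side [297. 147.] 11 [588.8 116.9 164.8] r 84.4 ang 0.609
scene [354. 168.] 57 [584.9 116.9 158.9] r 78.0 ang 0.575
24.4333 [608.  116.3 272.9] [ 0.4  0.5 -0.7] [ 0.03 -0.07  0.02]
```

```bash
python3 -m inch '10 0 0 0 0 0; 14 0 5 0 0 0; 6 0 10 0 0 0; 3 0 10 0 0 0; 2 0 6 0 0 0; 4 0 6 0 0 0; 5 0 6 0 0 0; 5 0 6 0 0 0; 5 0 6 0 0 0; 4 0 6 0 0 0'; python3 -m inch '3 0 6 0 0 0; 3 0 6 0 0 0; 3 0 6 0 0 0; 2 0 6 0 0 0; 2 0 6 0 0 0; 0 0 0 0 0 0; 0 0 0 0 0 0; 0 0 0 0 0 0; 0 0 0 0 0 0; 0 0 0 0 0 0';python3 phi.py
```

```text
time_s: 25.27
eef_pos: [666.1, 113.8, 209.2]
ee_rot: [-0.0, 1.0, -0.021, 0.001]
force: [0.7, -0.3, 2.6]
grip_width: 0.381
grip_force: 1.3
time_s: 26.1
eef_pos: [680.2, 113.0, 180.6]
ee_rot: [0.0, 1.0, -0.021, 0.003]
force: [9.3, -0.7, 3.8]
grip_width: 0.379
grip_force: 4.2
side [303. 160.] 18 [601.7 116.9 127.9] r 83.0 ang 0.138
scene [352. 180.] 22 [577.2 116.9 110.7] r 58.0 ang -0.1
26.2 [680.2 113.  180.6] [ 9.1 -0.4  4.1] [ 0.   -1.47  0.  ]
```

```bash
python3 -m inch '0 0 -6 0 0 0; -4 0 -6 0 0 0; -5 0 0 0 0 0; -2 0 0 0 0 0; 0 0 0 0 0 0; 0 0 0 0 0 0; 0 0 0 0 0 0; 0 0 0 0 0 0; 0 0 0 0 0 0; 0 0 0 0 0 0';python3 phi.py
python3 - <<'E'
from m import *
hx,hy=519.5,119.9
for n in('side','scene','wrist'):
    c=ctrl.capture(n); save(c,n+'8'); g=cv2.cvtColor(c['image'],cv2.COLOR_RGB2GRAY); r=[]
    for ph in np.arange(.1,.8,.04):
        P=[[hx+160*np.cos(ph)+e*.042,hy-160*np.cos(ph)*.042+e,116.5+160*np.sin(ph)] for e in np.r_[-38:-33:2,34:39:2]]
        p=proj(c,P).round().astype(int)
        ok=[(u,v) for u,v in p if 0<=u<640 and 0<=v<400]
        r.append((float(round(ph,2)),[int(g[v,u]) for u,v in ok]))
    print(n,r)
E
```

```text
time_s: 27.03
eef_pos: [667.3, 113.7, 191.4]
ee_rot: [-0.0, 1.0, -0.021, -0.0]
force: [-0.0, -0.3, -0.6]
grip_width: 0.384
grip_force: 0.0
side [303. 159.] 22 [601.2 116.9 129.3] r 82.7 ang 0.155
scene [352. 180.] 25 [577.2 116.9 111.6] r 57.9 ang -0.084
27.1333 [667.4 113.7 191.4] [ 0.9 -0.4 -0.5] [-0.01  0.    0.02]
side [(0.1, [65, 61, 62, 83, 83, 62]), (0.14, [61, 66, 63, 62, 70, 70]), (0.18, [62, 62, 64, 65, 65, 75]), (0.22, [66, 68, 69, 63, 80, 69]), (0.26, [65, 65, 65, 62, 62, 65]), (0.3, [42, 42, 42, 62, 62, 62]), (0.34, [45, 45, 49, 59, 63, 63]), (0.38, [47, 47, 47, 60, 62, 62]), (0.42, [46, 47, 47, 62, 63, 59]), (0.46, [48, 49, 49, 60, 63, 76]), (0.5, [50, 50, 52, 84, 107, 107]), (0.54, [55, 61, 61, 111, 112, 112]), (0.58, [65, 68, 68, 111, 112, 112]), (0.62, [65, 69, 59, 113, 113, 113]), (0.66, [63, 60, 60, 113, 113, 112]), (0.7, [62, 62, 62, 113, 113, 113]), (0.74, [59, 63, 63, 112, 112, 112]), (0.78, [81, 109, 109, 113, 110, 109])]
scene [(0.1, [29, 29, 27, 153, 154, 150]), (0.14, [31, 31, 31, 153, 152, 155]), (0.18, [29, 31, 33, 159, 160, 160]), (0.22, [31, 29, 42, 154,
[... 366 characters left out ...]
, [54, 17, 20, 20, 21, 21]), (0.7, [20, 20, 16, 19, 19, 20]), (0.74, [18, 20, 18, 20, 20, 19]), (0.78, [18, 19, 16, 18, 20, 20])]
wrist [(0.1, [141, 140, 140, 69, 69, 66]), (0.14, [143, 143, 143, 65, 66, 64]), (0.18, [141, 141, 141, 64, 65, 64]), (0.22, [143, 141, 140, 59, 60, 60]), (0.26, [133, 135, 136, 59, 58, 131]), (0.3, [3, 4, 3, 3, 1, 4]), (0.34, [4, 4, 3, 3, 4, 3]), (0.38, [5, 3, 7, 3, 5, 4]), (0.42, [3, 4, 4, 4, 4, 4]), (0.46, [134, 135, 13, 8, 125, 123]), (0.5, [139, 102, 4, 4, 68, 141]), (0.54, [16, 3, 4, 4, 5, 18]), (0.58, [5, 5, 4, 4, 3, 5]), (0.62, [3, 5, 4, 4, 4, 4]), (0.66, [4, 4, 4, 5, 3, 5]), (0.7, [3, 4, 4, 5, 3, 6]), (0.74, [3, 4, 6, 4, 4, 3]), (0.78, [4, 4, 4, 4, 4, 4])]
```

The clamp is at about 0.36 and the bar top at z = 181. The fingertips had slid past the bar's crown, so I re-aim them on it.

```bash
python3 -m inch '3 0 4 0 0 0; 1 0 4 0 0 0; 1 0 4 0 0 0; 1 0 4 0 0 0; 1 0 4 0 0 0; 1 0 4 0 0 0; 1 0 4 0 0 0; 0.5 0 3 0 0 0; 0 0 0 0 0 0; 0 0 0 0 0 0';python3 phi.py; python3 -m inch '0.5 0 2 0 0 0; 0.5 0 2 0 0 0; 0 0 2 0 0 0; 0 0 1 0 0 0; 0 0 0 0 0 0; 0 0 0 0 0 0; 0 0 0 0 0 0; 0 0 0 0 0 0; 0 0 0 0 0 0; 0 0 0 0 0 0';python3 phi.py
```

```text
time_s: 28.12
eef_pos: [676.5, 113.3, 160.0]
ee_rot: [0.0, 1.0, -0.021, -0.001]
force: [0.5, 0.3, 0.3]
grip_width: 0.379
grip_force: 0.0
side [303. 164.] 28 [603.1 116.9 116.8] r 83.6 ang 0.003
scene [353. 186.] 9 [581.7 116.9  94.3] r 66.0 ang -0.343
28.2167 [676.7 113.3 160.5] [ 0.4  0.5 -0.6] [-0.05  0.03 -0.07]
time_s: 29.05
eef_pos: [677.8, 113.3, 153.5]
ee_rot: [0.0, 1.0, -0.021, -0.0]
force: [-0.7, 0.2, 0.3]
grip_width: 0.375
grip_force: 0.0
side [304. 165.] 27 [603.6 116.9 113.9] r 84.2 ang -0.031
29.15 [677.8 113.3 153.5] [-0.8 -0.4 -0.2] [-0.01 -0.02 -0.03]
```

```bash
f(){ python3 -c "
from rig import ctrl
s=ctrl.sense();print('->',s['eef_pos'].round(2),s['force'].round(1))"; }
python3 -m inch '0 0 1 0 0 0; 0 0 1 0 0 0; 0 0 1 0 0 0; 0 0 1 0 0 0; 0 0 1 0 0 0; 0 0 1 0 0 0; 0 0 1 0 0 0; 0 0 0.5 0 0 0; 0 0 0 0 0 0; 0 0 0 0 0 0'|grep -E 'time|pos|force:'; f
python3 -m inch '0 0 0.5 0 0 0; 0 0 0.5 0 0 0; 0 0 0.5 0 0 0; 0 0 0.5 0 0 0; 0 0 0.5 0 0 0; 0 0 0.5 0 0 0; 0 0 0 0 0 0; 0 0 0 0 0 0; 0 0 0 0 0 0; 0 0 0 0 0 0'|grep -E 'time|pos|force:'; f
```

```text
time_s: 29.98
eef_pos: [677.6, 113.3, 145.8]
force: [-0.0, 0.4, 0.1]
grip_force: 0.1
-> [677.62 113.26 145.75] [-0.   0.4  0.1]
time_s: 30.82
eef_pos: [678.0, 113.3, 143.4]
force: [-0.1, -0.9, 5.2]
grip_force: 2.6
-> [678.   113.26 143.44] [-0.1 -0.9  5.2]
```

```bash
for i in 1; do python3 -m inch '0 0 0.5 0 0 0; 0 0 0.5 0 0 0; 0 0 0.5 0 0 0; 0 0 0.5 0 0 0; 0 0 0.5 0 0 0; 0 0 0.5 0 0 0; 0 0 0.5 0 0 0; 0 0 0.5 0 0 0; 0 0 0 0 0 0; 0 0 0 0 0 0'|grep -E 'time|pos|force:';done
python3 -m inch '0 0 0.5 0 0 0; 0 0 0.5 0 0 0; 0 0 0.5 0 0 0; 0 0 0.5 0 0 0; 0 0 0.5 0 0 0; 0 0 0.5 0 0 0; 0 0 0 0 0 0; 0 0 0 0 0 0; 0 0 0 0 0 0; 0 0 0 0 0 0'|grep -E 'time|pos|force:'
```

```text
time_s: 31.65
eef_pos: [678.5, 113.2, 139.7]
force: [3.4, 0.3, 5.2]
grip_force: 2.6
time_s: 32.48
eef_pos: [678.6, 113.2, 136.7]
force: [3.9, -0.4, 5.2]
grip_force: 2.6
```

```bash
python3 -m inch '0 0 0.5 0 0 0; 0 0 0.5 0 0 0; 0 0 0.5 0 0 0; 0 0 0.5 0 0 0; 0 0 0.5 0 0 0; 0 0 0 0 0 0; 0 0 0 0 0 0; 0 0 0 0 0 0; 0 0 0 0 0 0; 0 0 0 0 0 0'|grep -E 'time|pos|force:'
```

```text
time_s: 33.32
eef_pos: [678.6, 113.2, 134.2]
force: [3.6, -0.5, 5.2]
grip_force: 2.5
```

```bash
python3 -m inch '0 0 0.4 0 0 0; 0 0 0.4 0 0 0; 0 0 0.4 0 0 0; 0 0 0.4 0 0 0; 0 0 0.4 0 0 0; 0 0 0 0 0 0; 0 0 0 0 0 0; 0 0 0 0 0 0; 0 0 0 0 0 0; 0 0 0 0 0 0'|grep -E 'time|pos|force:'
```

```text
time_s: 34.15
eef_pos: [678.6, 113.2, 132.2]
force: [3.3, -0.4, 5.5]
grip_force: 2.6
```

```bash
python3 -m inch '0 0 0.4 0 0 0; 0 0 0.4 0 0 0; 0 0 0.4 0 0 0; 0 0 0.4 0 0 0; 0 0 0.4 0 0 0; 0 0 0 0 0 0; 0 0 0 0 0 0; 0 0 0 0 0 0; 0 0 0 0 0 0; 0 0 0 0 0 0'|grep -E 'time|pos|force:'
```

```text
time_s: 34.98
eef_pos: [678.6, 113.2, 130.2]
force: [5.0, 0.5, 5.2]
grip_force: 2.5
```

```bash
python3 -m inch '0 0 0.4 0 0 0; 0 0 0.4 0 0 0; 0 0 0.4 0 0 0; 0 0 0.4 0 0 0; 0 0 0 0 0 0; 0 0 0 0 0 0; 0 0 0 0 0 0; 0 0 0 0 0 0; 0 0 0 0 0 0; 0 0 0 0 0 0'|grep -E 'time|pos|force:'
```

```text
time_s: 35.82
eef_pos: [678.7, 113.2, 128.6]
force: [3.7, 0.3, 4.6]
grip_force: 2.5
```

```bash
python3 -m inch '0 0 0.4 0 0 0; 0 0 0.4 0 0 0; 0 0 0.4 0 0 0; 0 0 0.4 0 0 0; 0 0 0.4 0 0 0; 0 0 0 0 0 0; 0 0 0 0 0 0; 0 0 0 0 0 0; 0 0 0 0 0 0; 0 0 0 0 0 0'|grep -E 'time|pos|force:'
```

```text
time_s: 36.65
eef_pos: [678.6, 113.2, 126.6]
force: [3.8, -0.2, 4.9]
grip_force: 2.6
```

```bash
python3 -m inch '0 0 0.4 0 0 0; 0 0 0.4 0 0 0; 0 0 0.4 0 0 0; 0 0 0.4 0 0 0; 0 0 0 0 0 0; 0 0 0 0 0 0; 0 0 0 0 0 0; 0 0 0 0 0 0; 0 0 0 0 0 0; 0 0 0 0 0 0'|grep -E 'time|pos|force:'
```

```text
time_s: 37.48
eef_pos: [678.5, 113.2, 124.9]
force: [4.0, 0.0, 5.1]
grip_force: 2.6
```

```bash
python3 phi.py
```

```text
side [303. 170.] 32 [602.  116.9  99.9] r 84.2 ang -0.198
37.5833 [678.5 113.2 124.9] [4.  0.4 4.7] [-0.01 -0.67  0.  ]
```

```bash
python3 -m inch '0 0 0.4 0 0 0; 0 0 0.4 0 0 0; 0 0 0.4 0 0 0; 0 0 0.4 0 0 0; 0 0 0.4 0 0 0; 0 0 0 0 0 0; 0 0 0 0 0 0; 0 0 0 0 0 0; 0 0 0 0 0 0; 0 0 0 0 0 0'|grep -E 'time|pos|force:'
```

```text
time_s: 38.42
eef_pos: [678.3, 113.2, 122.8]
force: [3.6, -0.2, 5.3]
grip_force: 2.6
```

```bash
python3 -m inch '0 0 0.4 0 0 0; 0 0 0.4 0 0 0; 0 0 0.4 0 0 0; 0 0 0.4 0 0 0; 0 0 0 0 0 0; 0 0 0 0 0 0; 0 0 0 0 0 0; 0 0 0 0 0 0; 0 0 0 0 0 0; 0 0 0 0 0 0'|grep -E 'time|pos|force:'
```

```text
time_s: 39.25
eef_pos: [678.2, 113.2, 121.1]
force: [3.6, 0.7, 5.4]
grip_force: 2.6
```

```bash
python3 -m inch '0 0 0.4 0 0 0; 0 0 0.4 0 0 0; 0 0 0.4 0 0 0; 0 0 0.4 0 0 0; 0 0 0.2 0 0 0; 0 0 0 0 0 0; 0 0 0 0 0 0; 0 0 0 0 0 0; 0 0 0 0 0 0; 0 0 0 0 0 0'|grep -E 'time|pos|force:'
```

```text
time_s: 40.08
eef_pos: [678.3, 113.2, 120.3]
force: [1.7, -1.2, 10.4]
grip_force: 5.3
```

```bash
python3 -m inch '0 0 0.4 0 0 0; 0 0 0.4 0 0 0; 0 0 0.4 0 0 0; 0 0 0.4 0 0 0; 0 0 0 0 0 0; 0 0 0 0 0 0; 0 0 0 0 0 0; 0 0 0 0 0 0; 0 0 0 0 0 0; 0 0 0 0 0 0'|grep -E 'time|pos|force:'
```

```text
time_s: 40.92
eef_pos: [678.4, 113.2, 119.7]
force: [-1.2, -0.2, 15.5]
grip_force: 7.9
```

```bash
python3 -m inch '0 0 0.4 0 0 0; 0 0 0.4 0 0 0; 0 0 0.3 0 0 0; 0 0 0 0 0 0; 0 0 0 0 0 0; 0 0 0 0 0 0; 0 0 0 0 0 0; 0 0 0 0 0 0; 0 0 0 0 0 0; 0 0 0 0 0 0'|grep -E 'time|pos|force:'
```

```text
time_s: 41.75
eef_pos: [678.4, 113.2, 119.3]
force: [-4.1, -0.6, 19.3]
grip_force: 9.9
```

Firmly bottomed: the force climbed to 19 N with almost no further travel. I back straight off.

```bash
python3 -m inch '0 0 -2 0 0 0; 0 0 -4 0 0 0; 0 0 -8 0 0 0; 0 0 -15 0 0 0; 0 0 -20 0 0 0; 0 0 -20 0 0 0; 0 0 -10 0 0 0; 0 0 0 0 0 0; 0 0 0 0 0 0; 0 0 0 0 0 0'; python3 phi.py
python3 - <<'E'
from m import *
blobs(ctrl.capture('side'),(108,120,40),(128,255,255),93,20)
blobs(ctrl.capture('wrist'),(108,120,20),(128,255,255),93,300)
E
```

```text
time_s: 42.58
eef_pos: [677.2, 113.3, 193.4]
ee_rot: [0.0, 1.0, -0.021, -0.002]
force: [0.0, 0.1, -1.9]
grip_width: 0.38
grip_force: 0.0
side [303. 171.] 29 [601.9 116.9  96.8] r 84.7 ang -0.234
scene [351. 190.] 16 [574.5 116.9  75. ] r 68.9 ang -0.647
42.6833 [677.3 113.3 193.6] [ 0.6 -0.5 -0.6] [-0.01  0.02 -0.01]
(329, 248, 11, 67) 452.5 [605.6 102.1] [ 8.  63.1] 87.1
(296, 248, 10, 67) 443.0 [606.7 130.3] [ 7.6 63.1] 86.9
```

```bash
python3 -c "
from rig import ctrl
print(ctrl.finish_job())"
```

```text
the job is handed in; nothing more can be done
None
```

The blue cartridge stands upright in the pocket, pressed by the clamp onto its stop (19 N at the bar) with the clamp left lying on it; the job was handed in after about 43 s, and no verdict came back.

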